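# Slide the skillet off the heat and lift out the roll with tongs

### The job

The bread roll in the little skillet is warm: slide the skillet along the glass, without lifting it, from the red ring to the middle of the white ring, and let go of it there. Then take the tongs from their rest, close them on the roll and lift it straight out until it is at least 10 cm above the hob. Finish while still holding the tongs with the roll still between their tips up there; never touch the roll with the gripper, and leave everything else on the counter where it stands.

Things in the scene. Friction and masses are not known exactly. Their poses are not given: they have to be found in the camera images.
- hob: black glass hob plate set on the counter, 260 (x) x 500 (y) x 8 mm high, fixed; origin at the centre of its underside, on the counter. Its glass top is 8 mm above the counter
- ring_hot: red ring printed on the glass (170 mm outside diameter, no height), on which the skillet starts; origin at its centre, on the glass. The two ring centres are 220 mm apart; either may be the left one
- ring_cool: white ring printed on the glass (170 mm outside diameter, no height), where the skillet must go; origin at its centre, on the glass
- skillet: small dark steel skillet, 0.35 kg, rim 140 mm, base 112 mm across, 24 mm high, wall and floor 4 mm. Straight wooden handle 20 mm wide, 19 to 33 mm above the base, along its -x axis from 69 to 169 mm off centre, roughly towards the robot. Origin at the centre of its underside. Slides on the glass with 1 to 5 N, turning a little about the gripped handle when dragged sideways
- roll: small golden-brown bread roll, firm, about 45 g, round, 46 mm diameter, widest from 7 to 24 mm above its underside, 36 mm high, standing on the skillet's floor; origin at the centre of its underside
- tongs: spring tongs, 100 g, lying flat on the rest (arms close sideways), arms 14 mm high. Origin midway between the hinges at the closed rear end, at half height; x axis along the middle to the tips, z up. Red grip plates 70 mm long centred 100 mm ahead of the origin, 14 mm above to 14 mm below it; tip plates 34 mm long centred 210 mm ahead, 4 mm above to 26 mm below it
- tongs_left: left arm (+y) of the tongs; origin on its hinge, 10 mm left of the tongs' origin; x along the arm, turned out 0.085 rad when open, parallel to the tongs' x when holding the roll. Both arms move together. Width across the outsides of the red grips: 53 mm open, 36 mm on the roll, 19 mm shut; gap between the tips: 82 mm open
- tongs_right: right arm (-y) of the tongs, the mirror image of the left. A spring holds the arms open: about 5 N at the grips starts to close them, 8 N brings them onto the roll, and a grip of 20 to 30 N holds the roll well. Closed a little, to 45 to 49 mm across the grips, the spring alone keeps them firm in a gripper for carrying them. They balance at the middle of the grips
- tong_rest: fixed rest: steel plate 170 (x) x 100 (y) x 6 mm with two pale wooden cross bars, 12 mm thick, 94 mm wide, tops 36 mm above the counter, 62.5 mm either side of its middle. The tongs lie across both bars along its x axis, red grips over the gap between them, tongs' origin 43 mm above the counter. Origin at the centre of its underside
- mug: blue mug, 76 mm across, 85 mm high; leave alone. Origin under its centre
- jar: brown jar, 60 mm across, 85 mm high; leave alone. Origin under its centre
- sauce: yellow sauce bottle with red cap, 52 mm across, 130 mm high; leave alone. Origin under its centre
- plate: white plate, 170 mm across, 18 mm high; leave alone. Origin under its centre
- pawn: green game pawn, 28 mm across, 42 mm high, near the tongs; leave alone. Origin under its centre
- die: red game die, 25 mm; leave alone. Origin under its centre
- game_box: orange game box, 120 x 170 x 35 mm; leave alone. Origin under its centre
Not all that is in view belongs to the job. What is shaped like the roll but black is not meant.

How it is judged:
By the outcome, as a careful person would: the job done as asked, in the order asked, and still so for the second after the job is handed in, while the arm keeps its last pose, push and grip.
It also fails if it takes over 59 s, if anything falls off the work surface, if the arm or the gripper's body presses on something with over 40 N, if the wrist force passes 120 N, or if a joint passes its speed limit or range.

### The arm

A 6-joint arm with a two-finger parallel gripper is mounted at the origin on the work surface. World frame = base frame: x ahead of the robot, y to its left, z up, the work surface at z = 0. Lengths are in m, angles in rad, forces in N, time in s.
With the tool pointing down it reaches from about 0.375 to 0.9 m from the base axis. Payload 3.1 kg.
Tool frame: the origin (TCP) lies midway between the tips of the shut fingers; the grasp point (between the pads) lies 19 mm behind it; x points along the fingers, z is the direction in which the jaws open and shut, and the axes are right-handed (so a half turn about x gives the same grasp; the last joint's range is limited). The gripper opens to 87 mm and grips with 3 to 60 N. Pads are 19 mm wide; open, the fingers measure 117 mm over their backs; the gripper's body (75 mm by 190 mm) begins 51 mm behind the grasp point.
Start: joints at [-1.28, 0.527, 1.433, -0, 1.181, -0.178], TCP at [0.282, -0.558, 0.223] pointing down, gripper open.
Joint ranges: [-3.08, 3.08], [-0.75, 2.2], [0.22, 2.44], [-1.43, 4.57], [0, 2.65], [-2.85, 2.85]. Speed limits (rad/s): [2.79, 2.79, 3.14, 3.14, 3.14, 3.14].

### API

Orientations are given as a unit quaternion [x, y, z, w].
In Python, from rig import robot, optics, workorder gives the robot as it stands.
- The arm moves only by the tool arm_command, never from a script. Its argument "plan" is a list of rows, each a list of 7 numbers: the shift along the tool's x, y, z in cm, then the turn, a rotation vector about the tool's x, y, z in rad, then the finger opening in cm, from 0 to 8.7. In form: [[x, y, z, ax, ay, az, gripper], ...]. A call has 1 to 12 rows; each row shifts and turns the pose as measured when the row begins, along the tool's axes as they then stand; what a row does not reach is not made up. A row lasts 1/8 s, in which the tool goes at most 62.5 mm and 10.7 degrees, less where a joint would pass 70% of its speed; a pose out of reach is approached as far as the arm can. A call with a gripper value outside its range is refused whole. The fingers move at their own pace and stop on an object; "grip_force" is the grip in N (left out, the last holds). Time passes only in rows, so rows that do not move let the fingers close. It gives the time, the measured TCP pose, the force and the opening at its end, in the units of the state.
- robot.get_obs(): the state, without advancing time (a new reading comes with each control period).
- optics.camera(name): name is "scene" or "top" or "wrist"; returns (picture, depth): 420x560x3 uint8, blue, green, red; 420x560 float32, m along the optical axis (not along the pixel's ray), 0 where there is no reading.
- optics.camera_info(name): a dict with "mtx" (3x3 intrinsics, pixels), "position" and "rotation" of the camera in the world; the wrist camera has in their place "tool_from_camera" (4x4, takes a point from camera to tool coordinates, whose origin is the TCP and whose axes are the tool frame's). Camera axes: x right, y down, z forward; pixel columns grow to the right and rows downward; lengths in m; the calibration is good to about 2 mm. A picture is of the moment at which its call begins: read the wrist's pose just before it. camera_info takes no time and is no camera call.
- workorder.hand_in(): hands the job in, once; it reports no verdict.
The state is a dict: "time": time; "q": joint angles; "joint_velocities": joint speeds; "joint_torque": joint torques, N m; "position": TCP position; "tool_rot": TCP orientation; "ft_force": force on the tool from outside, world axes, zero at the start; "moment": the same for the moment, N m; "grip_width": finger opening in m.
Only numpy, scipy, OpenCV 4.12 (cv2) and the standard library are available. Lean on these libraries where they do the work, as an engineer would, in place of code of your own. Each camera call takes 0.05 s, during which the arm holds its last target. There are 200 camera calls.

## Working session

There is one attempt and no reset: what is moved stays moved. The work goes in short steps, Python scripts to look and compute and a tool call to move; the robot and the scene stay as the last step left them, time stands still between calls to the robot, and variables do not carry over. Pictures are saved under pics/ and viewed, about 8 in all and at most 12, crops included, and the job is handed in when it is done.

Besides the shell and the picture viewer there is one more tool, called after "Call:" as name(argument=value, ...) on one line, values as JSON. arm_command: Moves the arm, as the interface text tells. Its arguments: {"type":"object","properties":{"plan":{"type":"array"},"grip_force":{"type":"number"}},"required":["plan"]}

```bash
mkdir -p pics; ls; cat > h.py <<'E'
import numpy as np, cv2
from rig import robot, optics, workorder
from scipy.spatial.transform import Rotation as R
def rot(r):
    r=np.array(r,float)
    return r if r.shape==(3,3) else R.from_quat(r).as_matrix()
def grab(name):
    o=robot.get_obs(); im,d=optics.camera(name); i=optics.camera_info(name); K=np.array(i["mtx"])
    if "tool_from_camera" in i:
        T=np.eye(4);T[:3,:3]=rot(o["tool_rot"]);T[:3,3]=o["position"];T=T@np.array(i["tool_from_camera"])
    else:
        T=np.eye(4);T[:3,:3]=rot(i["rotation"]);T[:3,3]=i["position"]
    return im,d,K,T
def plane(uv,z,K,T):
    uv=np.atleast_2d(uv).astype(float); r=np.c_[uv,np.ones(len(uv))]@np.linalg.inv(K).T@T[:3,:3].T
    return T[:3,3]+r*((z-T[2,3])/r[:,2])[:,None]
def pts(uv,d,K,T):
    uv=np.atleast_2d(uv).astype(int); z=d[uv[:,1],uv[:,0]].astype(float)
    p=(np.c_[uv,np.ones(len(uv))]@np.linalg.inv(K).T)*z[:,None]
    return p@T[:3,:3].T+T[:3,3]
E
python3 - <<'E'
from h import *
o=robot.get_obs()
for k,v in o.items(): print(k,np.round(v,3))
for n in ("scene","top"):
    im,d,K,T=grab(n); cv2.imwrite(f"pics/{n}0.png",im); np.savez(f"{n}0.npz",im=im,d=d,K=K,T=T); print(n,np.round(K,1).tolist(),np.round(T,3).tolist())
print(optics.camera_info("wrist"))
E
```

```text
pics
time 0.0
q [-1.28   0.528  1.434 -0.     1.181 -0.178]
joint_velocities [-0.    -0.001  0.     0.     0.001 -0.   ]
joint_torque [ -0.    -44.004 -17.659   0.063   0.058  -0.   ]
position [ 0.282 -0.557  0.222]
tool_rot [ 0.371  0.603 -0.37   0.602]
ft_force [ 0.312  0.451 -0.123]
moment [-0.014 -0.043  0.005]
grip_width 0.087
scene [[454.1, 0.0, 274.7], [0.0, 454.1, 211.3], [0.0, 0.0, 1.0]] [[-0.079, 0.743, -0.665, 1.285], [0.997, 0.047, -0.067, 0.12], [-0.018, -0.668, -0.744, 0.883], [0.0, 0.0, 0.0, 1.0]]
top [[502.3, 0.0, 278.2], [0.0, 502.3, 216.2], [0.0, 0.0, 1.0]] [[-0.014, -0.996, 0.084, 0.446], [-1.0, 0.015, 0.016, 0.031], [-0.017, -0.083, -0.996, 1.475], [0.0, 0.0, 0.0, 1.0]]
{'mtx': array([[342.25490505,   0.        , 275.04961401],
       [  0.        , 342.25490505, 207.0533977 ],
       [  0.        ,   0.        ,   1.        ]]), 'tool_from_camera': array([[-1.41294584e-04, -2.60913117e-01,  9.65362277e-01,
        -1.61690847e-01],
       [-2.23363994e-04, -9.65362254e-01, -2.60913144e-01,
         7.02983575e-02],
       [ 9.99999965e-01, -2.52492788e-04,  7.81218621e-05,
        -1.57010315e-04],
       [ 0.00000000e+00,  0.00000000e+00,  0.00000000e+00,
         1.00000000e+00]])}
```

View pics/top0.png

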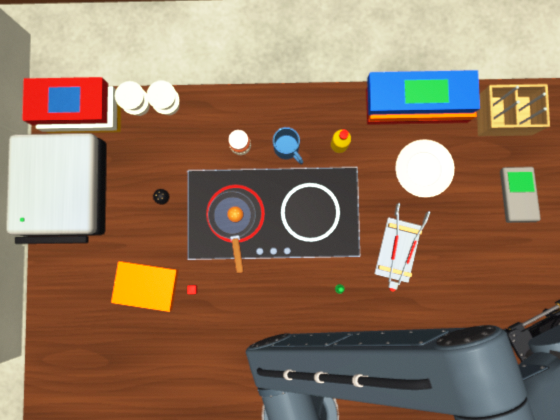

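View pics/scene0.png

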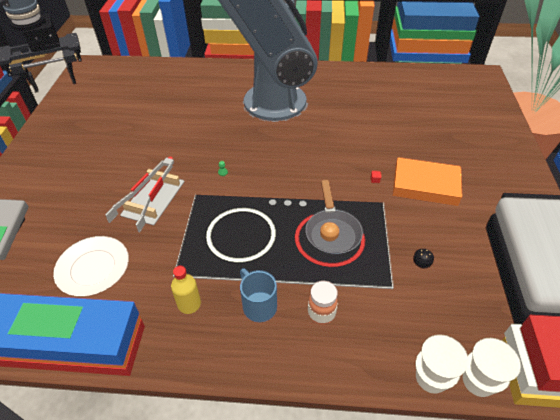

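The top view shows the skillet on the red ring (235,213), the handle end at (239,271) and the white ring at (310,212). The roll is at (235,214). The tongs run from their hinge at (393,290) to tips at about (397,205) and (428,212), and the pawn is at (340,289). The scene view agrees. Next I'll measure these.

```bash
python3 - <<'E'
from h import *
f=np.load("top0.npz"); im,d,K,T=[f[k] for k in("im","d","K","T")]
hsv=cv2.cvtColor(im,cv2.COLOR_BGR2HSV); H,S,V=[hsv[...,i].astype(int) for i in range(3)]
def roi(m,u0,u1,v0,v1):
    z=np.zeros(m.shape,bool); z[v0:v1,u0:u1]=m[v0:v1,u0:u1]; v,u=np.nonzero(z); return np.c_[u,v]
def circ(p):
    A=np.c_[2*p[:,:2],np.ones(len(p))]; s=np.linalg.lstsq(A,(p[:,:2]**2).sum(1),rcond=None)[0]
    return s[:2],np.sqrt(s[2]+s[:2]@s[:2])
def show(n,uv,z):
    p=plane(uv,z,K,T); dd=pts(uv,d,K,T); print(n,len(uv),"mean",p.mean(0).round(4),"depth z",np.median(dd[:,2]).round(4),"ext",np.ptp(p[:,:2],axis=0).round(3)); return p
w=show("white",roi((V>170)&(S<60),275,345,178,246),.008);print(circ(w))
r=show("red",roi(((H<8)|(H>172))&(S>150)&(V>90),203,268,182,246),.008);print(circ(r))
show("roll",roi((H>8)&(H<22)&(S>130)&(V>120),222,248,203,226),.03)
h=show("handle",roi((H>5)&(H<22)&(S>90)&(V>100),225,250,238,275),.008+.033)
c=h[:,:2]-h[:,:2].mean(0);_,_,vt=np.linalg.svd(c);print("handle dir",vt[0],"ext along",(c@vt[0]).min(),(c@vt[0]).max())
g=roi(((H<8)|(H>172))&(S>150)&(V>90),375,430,225,285)
m=np.zeros(im.shape[:2],np.uint8);m[g[:,1],g[:,0]]=1
n,L=cv2.connectedComponents(m)
for i in range(1,n):
    v,u=np.nonzero(L==i)
    if len(u)>5:
        p=show("grip",np.c_[u,v],.057); c=p[:,:2]-p[:,:2].mean(0);print(np.linalg.svd(c)[2][0])
p=show("pawn",roi((H>45)&(H<80)&(S>120),325,355,275,305),.03)
x=np.array([[187,170],[358,167],[360,258],[188,259]]);print("hob",plane(x,.008,K,T).round(3).tolist())
dd=pts(np.argwhere(np.ones(d.shape))[:,::-1],d,K,T).reshape(420,560,3)
t=roi((dd[...,2]>.03)&(dd[...,2]<.075),370,440,195,300);print("tong bbox",t.min(0),t.max(0)); 
crop=cv2.resize(im[180:310,180:450],None,fx=2.9,fy=2.9,interpolation=cv2.INTER_CUBIC);cv2.imwrite("pics/crop1.png",crop)
E
```

```text
white 669 mean [ 0.5808 -0.0384  0.008 ] depth z 0.0073 ext [0.171 0.17 ]
(array([ 0.58092255, -0.03866167]), np.float64(0.08097692545154878))
red 521 mean [0.5865 0.1702 0.008 ] depth z 0.0075 ext [0.171 0.171]
(array([0.5797116 , 0.18216972]), np.float64(0.08166607315732176))
roll 182 mean [0.5758 0.1794 0.03  ] depth z 0.0433 ext [0.041 0.041]
handle 554 mean [0.4385 0.1739 0.041 ] depth z 0.0038 ext [0.1   0.069]
handle dir [-0.9950425  -0.09945065] ext along -0.06533289473976642 0.039036972663574226
grip 55 mean [ 0.4734 -0.2713  0.057 ] depth z 0.0521 ext [0.062 0.016]
[-0.97799839  0.20861245]
grip 43 mean [ 0.4595 -0.3174  0.057 ] depth z 0.0543 ext [0.058 0.024]
[-0.92756634  0.37365851]
pawn 69 mean [ 0.358 -0.117  0.03 ] depth z 0.022 ext [0.025 0.026]
hob [[0.711, 0.323, 0.008], [0.711, -0.183, 0.008], [0.444, -0.181, 0.008], [0.448, 0.32, 0.008]]
tong bbox [379 203] [429 290]
```

View pics/crop1.png

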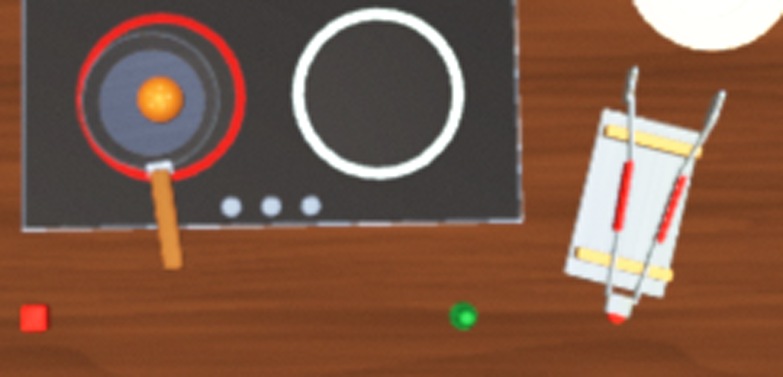

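```bash
cat >> h.py <<'E'
def yaw():
    "jaw (tool z) direction in the world, rad; tool x down"
    Rm=rot(robot.get_obs()["tool_rot"]); return np.arctan2(Rm[1,2],Rm[0,2])
def go(p,jaw):
    "total shift (cm, tool axes as they will be after the turn) and turn about the tool axes, TCP p, jaw yaw"
    o=robot.get_obs(); R0=rot(o["tool_rot"]); x=np.array([0,0,-1.]); z=np.array([np.cos(jaw),np.sin(jaw),0]); R1=np.c_[x,np.cross(z,x),z]
    s=np.array(p)-o["position"]
    print("t",o["time"],"tcp",np.round(o["position"],4),"jaw",round(yaw(),3),"q",np.round(o["q"],2),"w",o["grip_width"],"F",np.round(o["ft_force"],1))
    print("shift now-axes cm",(R0.T@s*100).round(2),"after-turn axes",(R1.T@s*100).round(2),"turn",R.from_matrix(R0.T@R1).as_rotvec().round(3))
E
python3 - <<'E'
from h import *
f=np.load("top0.npz"); K,T=f["K"],f["T"]
c=lambda u,v:(u/2.9+180-.5,v/2.9+180-.5)
print(plane([c(160,174),c(172,267)],.041,K,T))
for j in(1.69,1.69-np.pi): go([.455,.17,.25],j)
E
```

```text
[[0.50130478 0.17933145 0.041     ]
 [0.40998566 0.16815215 0.041     ]]
t 0.1 tcp [ 0.2822 -0.5569  0.2217] jaw -1.102 q [-1.28  0.53  1.43 -0.    1.18 -0.18] w 0.08691988016812024 F [-0.6  0.5 -0. ]
shift now-axes cm [ -2.71  48.26 -57.05] after-turn axes [ -2.83 -25.8   70.12] turn [-2.792 -0.    -0.003]
t 0.1 tcp [ 0.2822 -0.5569  0.2217] jaw -1.102 q [-1.28  0.53  1.43 -0.    1.18 -0.18] w 0.08691988016812024 F [-0.6  0.5 -0. ]
shift now-axes cm [ -2.71  48.26 -57.05] after-turn axes [ -2.83  25.8  -70.12] turn [ 0.35  -0.002  0.   ]
```

Call:
arm_command(plan=[[0,0,0,0.175,0,0,8.7],[0,0,0,0.175,0,0,8.7],[-0.3,2.1,-5.8,0,0,0,8.7],[-0.3,2.1,-5.8,0,0,0,8.7],[-0.3,2.1,-5.8,0,0,0,8.7],[-0.3,2.1,-5.8,0,0,0,8.7],[-0.3,2.1,-5.8,0,0,0,8.7],[-0.3,2.1,-5.8,0,0,0,8.7],[-0.3,2.1,-5.8,0,0,0,8.7],[-0.3,2.1,-5.8,0,0,0,8.7]])

```text
time: 1.35
position: [0.4007, -0.0739, 0.2438]
tool_rot: [0.477, 0.525, -0.474, 0.522]
ft_force: [0.6, -0.3, -0.1]
grip_width: 0.0873
```

```bash
python3 -c "
from h import *
go([.455,.17,.25],1.69-np.pi)"
```

```text
t 1.35 tcp [ 0.4007 -0.0739  0.2438] jaw -1.475 q [-0.46  0.2   1.92  0.01  1.03  1.01] w 0.08734268771755405 F [ 0.6 -0.3 -0.1]
shift now-axes cm [ -0.49   7.74 -23.76] after-turn axes [ -0.62   8.29 -23.57] turn [-0.023 -0.005 -0.   ]
```

Call:
arm_command(plan=[[-0.1,1.7,-4.8,-0.023,-0.005,0,8.7],[-0.1,1.7,-4.8,0,0,0,8.7],[-0.1,1.7,-4.8,0,0,0,8.7],[-0.1,1.7,-4.8,0,0,0,8.7],[-0.1,1.7,-4.8,0,0,0,8.7],[0,0,0,0,0,0,8.7]])

```text
time: 2.1
position: [0.4577, 0.1867, 0.2488]
tool_rot: [0.468, 0.53, -0.467, 0.531]
ft_force: [-0.3, -0.5, 1.2]
grip_width: 0.0874
```

```bash
python3 - <<'E'
from h import *
go([.455,.17,.25],1.69-np.pi)
im,d,K,T=grab("wrist"); cv2.imwrite("pics/w1.png",im); np.savez("w1.npz",im=im,d=d,K=K,T=T)
E
```

```text
t 2.1 tcp [0.4577 0.1867 0.2488] jaw -1.444 q [ 0.16  0.32  1.72 -0.    1.1   1.61] w 0.08742867384408103 F [-0.3 -0.5  1.2]
shift now-axes cm [-0.12 -0.48  1.62] after-turn axes [-0.12 -0.47  1.62] turn [ 0.007 -0.    -0.001]
```

View pics/w1.png

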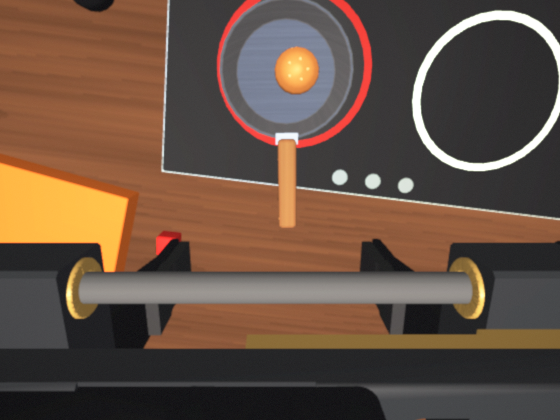

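The wrist view shows the handle from (287,140) to (287,226), with the skillet centred at about (287,68) and the white ring at (490,90). The handle lies almost parallel to the tool's y axis.

```bash
cat >> h.py <<'E'
def handle(im,K,T,box):
    u0,u1,v0,v1=box; hsv=cv2.cvtColor(im,cv2.COLOR_BGR2HSV).astype(int); H,S,V=[hsv[...,i] for i in range(3)]
    m=((H>5)&(H<16)&(S>130)&(V>130)).astype(np.uint8); q=np.zeros_like(m); q[v0:v1,u0:u1]=m[v0:v1,u0:u1]
    n,L,st,_=cv2.connectedComponentsWithStats(q); i=1+np.argmax(st[1:,4]); v,u=np.nonzero(L==i)
    p=plane(np.c_[u,v],.041,K,T)[:,:2]; c=p.mean(0); e=np.linalg.svd(p-c)[2][0]; e*=np.sign(e[0])
    a=(p-c)@e; w=(p-c)@np.array([-e[1],e[0]]); print("handle n",len(u),"len",np.ptp(a),"wid",np.ptp(w),"dir",np.arctan2(e[1],e[0]))
    print(" rear end",c+a.min()*e,"front",c+a.max()*e,"centre from rear end",c+(a.min()+.169)*e); return c+a.min()*e,e
def roll(im,K,T,box):
    u0,u1,v0,v1=box; hsv=cv2.cvtColor(im,cv2.COLOR_BGR2HSV).astype(int); H,S,V=[hsv[...,i] for i in range(3)]
    m=((H>8)&(H<24)&(S>120)&(V>120)).astype(np.uint8)[v0:v1,u0:u1]
    n,L,st,_=cv2.connectedComponentsWithStats(m); i=1+np.argmax(st[1:,4]); v,u=np.nonzero(L==i)
    p=plane(np.c_[u+u0,v+v0],.030,K,T); c=(p.min(0)+p.max(0))/2; print("roll",c.round(4),"ext",np.ptp(p,axis=0).round(4)); return c
E
python3 - <<'E'
from h import *
f=np.load("w1.npz"); im,d,K,T=[f[k] for k in("im","d","K","T")]
e0,e=handle(im,K,T,(270,305,135,235)); roll(im,K,T,(265,330,40,100))
print("depth z on knobs/handle/glass",pts([[340,177],[287,180],[200,100]],d,K,T)[:,2])
go(list(e0+.045*e)+[.02],np.arctan2(e[1],e[0])-np.pi/2)
E
```

```text
handle n 2483 len 0.10616027818730595 wid 0.03883707717315659 dir 0.14644128023992561
 rear end [0.39838869 0.16503019] front [0.5034127  0.18052094] centre from rear end [0.56557982 0.18969041]
roll [0.5743 0.1791 0.03  ] ext [0.0453 0.0448 0.    ]
depth z on knobs/handle/glass [0.00780029 0.04044268 0.00734197]
t 2.15 tcp [0.457  0.1851 0.2486] jaw -1.446 q [ 0.16  0.32  1.72 -0.    1.1   1.6 ] w 0.08684185315446544 F [-1.  -0.4 -0.4]
shift now-axes cm [22.86 -1.56  1.15] after-turn axes [22.86 -1.59  1.13] turn [-0.021  0.001  0.   ]
```

```bash
python3 - <<'E'
from h import *
f=np.load("w1.npz"); im,d,K,T=[f[k] for k in("im","d","K","T")]
dd=pts(np.argwhere(np.ones(d.shape))[:,::-1],d,K,T).reshape(420,560,3)
m=(dd[...,2]>.03)&(dd[...,2]<.05); m[:142]=0;m[235:]=0;m[:,:265]=0;m[:,310:]=0
v,u=np.nonzero(m); p=plane(np.c_[u,v],.041,K,T)[:,:2]; c=p.mean(0);e=np.linalg.svd(p-c)[2][0];e*=np.sign(e[0]);a=(p-c)@e;w=(p-c)@[-e[1],e[0]]
print(len(u),np.ptp(a),np.ptp(w),np.arctan2(e[1],e[0]),"rear",c+a.min()*e,"ctr",c+(a.min()+.169)*e)
# rim: depth z .028-.036 above skillet
m=(dd[...,2]>.026)&(dd[...,2]<.036); m[150:]=0; m[:,:200]=0; m[:,370:]=0
q=dd[m][:,:2]; print(len(q),"rim bbox mid",(q.min(0)+q.max(0))/2,np.ptp(q,axis=0))
g=c+(a.min()+.045)*e; go([g[0],g[1],.02],np.arctan2(e[1],e[0])-np.pi/2)
E
```

```text
1575 0.0954876901578395 0.02237682452484967 0.145313375305315 rear [0.40708004 0.16554511] ctr [0.57429888 0.19001673]
3088 rim bbox mid [0.56735012 0.18928415] [0.14575218 0.13819072]
t 2.15 tcp [0.457  0.1851 0.2486] jaw -1.446 q [ 0.16  0.32  1.72 -0.    1.1   1.6 ] w 0.08684185315446544 F [-1.  -0.4 -0.4]
shift now-axes cm [22.86 -0.69  1.21] after-turn axes [22.86 -0.72  1.22] turn [-0.02   0.001  0.   ]
```

Call:
arm_command(plan=[[3.5,-0.4,0.6,-0.02,0.001,0,8.7],[5,-0.3,0.6,0,0,0,8.7],[5,0,0,0,0,0,8.7],[4,0,0,0,0,0,8.7],[1.5,0,0,0,0,0,8.7],[0,0,0,0,0,0,8.7]])

```text
time: 2.9
position: [0.4516, 0.1639, 0.0545]
tool_rot: [0.464, 0.533, -0.465, 0.534]
ft_force: [-0.2, -0.6, 0.2]
grip_width: 0.0871
```

```bash
python3 - <<'E'
from h import *
go([.4516,.1721,.02],.1453-np.pi/2)
im,d,K,T=grab("wrist"); cv2.imwrite("pics/w2.png",im)
E
```

```text
t 2.9 tcp [0.4516 0.1639 0.0545] jaw -1.433 q [ 0.12  0.63  1.93 -0.    0.59  1.55] w 0.08706677232333913 F [-0.2 -0.6  0.2]
shift now-axes cm [ 3.45  0.11 -0.82] after-turn axes [ 3.45  0.12 -0.81] turn [-0.008  0.002  0.   ]
```

View pics/w2.png

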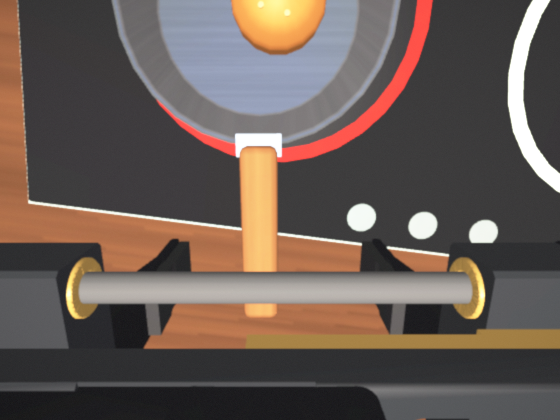

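The handle is centred at u≈260, and the jaws at u≈275, so the 8 mm correction agrees. Next I'll correct that, lower and grip.

Call:
arm_command(plan=[[1.5,0.1,-0.8,-0.008,0.002,0,8.7],[1.9,0,0,0,0,0,8.7],[0.2,0,0,0,0,0,8.7],[0,0,0,0,0,0,1],[0,0,0,0,0,0,1],[0,0,0,0,0,0,1],[0,0,0,0,0,0,1],[0,0,0,0,0,0,1]], grip_force=30)

```text
time: 3.95
position: [0.4555, 0.1729, 0.0218]
tool_rot: [0.465, 0.533, -0.459, 0.538]
ft_force: [-0.1, 0.4, -0.3]
grip_width: 0.045
```

```bash
python3 - <<'E'
from h import *
o=robot.get_obs(); j=yaw(); e=np.array([np.cos(j+np.pi/2),np.sin(j+np.pi/2)])
c=np.array(o["position"])[:2]+.124*e; print("skillet centre now",c)
t=np.array([.581,-.0385]); 
go(list(t-.124*e)+[o["position"][2]],j)
E
```

```text
skillet centre now [0.57813866 0.19100423]
t 3.95 tcp [0.4555 0.1729 0.0218] jaw -1.425 q [ 0.13  0.7   1.93 -0.    0.5   1.56] w 0.045034619767468864 F [-0.1  0.4 -0.3]
shift now-axes cm [-0.03 -3.06 22.75] after-turn axes [ 0.   -3.06 22.75] turn [ 0.     0.    -0.011]
```

Call:
arm_command(plan=[[0,0,0,0,0,0,1],[0,0,0,0,0,0,1],[0,0,0,0,0,0,1],[0,0,0,0,0,0,1],[0,0,0,0,0,0,1],[0,0,0,0,0,0,1]])

```text
time: 4.7
position: [0.4555, 0.1729, 0.0218]
tool_rot: [0.465, 0.533, -0.459, 0.538]
ft_force: [-0.3, -0.6, 0.2]
grip_width: 0.0198
```

```bash
python3 - <<'E'
from h import *
im,d,K,T=grab("wrist"); cv2.imwrite("pics/w3.png",im)
o=robot.get_obs(); j=yaw(); e=np.array([np.cos(j+np.pi/2),np.sin(j+np.pi/2)])
c=np.array([.5745,.190])
dd=pts(np.argwhere(np.ones(d.shape))[:,::-1],d,K,T).reshape(420,560,3)
# glass/white ring centre and skillet from this view
hsv=cv2.cvtColor(im,cv2.COLOR_BGR2HSV).astype(int)
m=(dd[...,2]>.024)&(dd[...,2]<.038)&(hsv[...,1]<120);m[170:]=0
q=dd[m][:,:2];print(len(q),q.min(0),q.max(0))
print("roll?");roll(im,K,T,(200,340,0,70))
go([.4555,.1729,.0218],j)
E
```

```text
10403 [0.50014802 0.1198081 ] [0.5798659  0.25748637]
roll?
roll [0.5614 0.181  0.03  ] ext [0.0227 0.0391 0.    ]
t 4.75 tcp [0.4555 0.1729 0.0218] jaw -1.425 q [0.13 0.7  1.93 0.   0.5  1.56] w 0.019746378575463464 F [-0.9  0.5  0.7]
shift now-axes cm [0. 0. 0.] after-turn axes [0. 0. 0.] turn [ 0.     0.    -0.011]
```

Call:
arm_command(plan=[[0,-0.1,0.8,0,0,0,1],[0,-0.2,1.5,0,0,0,1],[0,-0.2,1.7,0,0,0,1],[0,-0.2,1.7,0,0,0,1],[0,-0.2,1.7,0,0,0,1],[0,-0.2,1.7,0,0,0,1],[0,-0.2,1.7,0,0,0,1],[0,-0.2,1.7,0,0,0,1],[0,-0.2,1.7,0,0,0,1],[0,-0.2,1.7,0,0,0,1],[0,-0.2,1.0,0,0,0,1],[0,0,0,0,0,0,1]])

```text
time: 6.25
position: [0.4571, -0.0104, 0.0218]
tool_rot: [0.465, 0.533, -0.46, 0.537]
ft_force: [0.4, 0.6, -0.4]
grip_width: 0.0194
```

```bash
python3 - <<'E'
from h import *
go([.4625,-.0551,.0218],-1.425)
E
```

```text
t 6.25 tcp [ 0.4571 -0.0104  0.0218] jaw -1.426 q [-0.27  0.69  2.    0.01  0.44  1.15] w 0.019401587923920726 F [ 0.4  0.6 -0.4]
shift now-axes cm [ 0.   -0.12  4.5 ] after-turn axes [ 0.   -0.12  4.5 ] turn [-0.001 -0.    -0.009]
```

Call:
arm_command(plan=[[0,0,1.2,0,0,0,1],[0,0,1.5,0,0,0,1],[0,0,1.2,0,0,0,1],[0,0,0.8,0,0,0,1],[0,0,0,0,0,0,1]])

```text
time: 6.88
position: [0.4636, -0.0594, 0.0218]
tool_rot: [0.464, 0.534, -0.46, 0.537]
ft_force: [-0.9, 0.8, 0.5]
grip_width: 0.0198
```

```bash
python3 - <<'E'
from h import *
go([.4625,-.0551,.0218],-1.425)
for n in("top","wrist"):
    im,d,K,T=grab(n); cv2.imwrite(f"pics/{n}4.png",im); np.savez(f"{n}4.npz",im=im,d=d,K=K,T=T)
    if n=="wrist":
        dd=pts(np.argwhere(np.ones(d.shape))[:,::-1],d,K,T).reshape(420,560,3)
        hsv=cv2.cvtColor(im,cv2.COLOR_BGR2HSV).astype(int)
        m=(dd[...,2]>.024)&(dd[...,2]<.038)&(hsv[...,1]<120);m[170:]=0
        q=dd[m][:,:2];print(len(q),q.min(0),q.max(0)); roll(im,K,T,(200,340,0,70)); w=im
t=cv2.imread("pics/top4.png")[170:270,240:440]
cv2.imwrite("pics/c4.png",np.vstack([cv2.resize(t,(560,280),interpolation=cv2.INTER_CUBIC),w[:300]]))
E
```

```text
t 6.875 tcp [ 0.4636 -0.0594  0.0218] jaw -1.424 q [-0.37  0.69  1.98  0.01  0.47  1.05] w 0.019825761334554107 F [-0.9  0.8  0.5]
shift now-axes cm [ 0.   -0.05 -0.44] after-turn axes [ 0.   -0.05 -0.44] turn [ 0.001 -0.001 -0.007]
10515 [ 0.50830585 -0.11159335] [0.58775154 0.02533973]
roll [ 0.5695 -0.0509  0.03  ] ext [0.0226 0.039  0.    ]
```

View pics/c4.png

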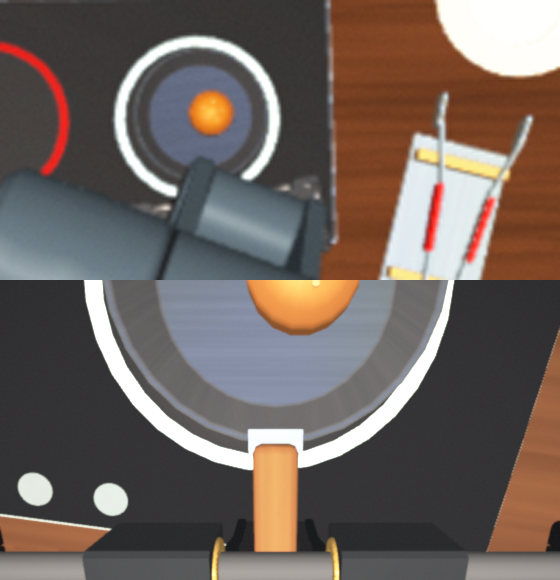

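The skillet sits nearly inside the white ring, about 4–5 mm too far right: floor centre (202,115) against ring centre (197,118) in the enlarged crop. I'll measure the blue floor against the ring in the same top picture.

```bash
cat >> h.py <<'E'
def skillet_top(im,K,T):
    hsv=cv2.cvtColor(im,cv2.COLOR_BGR2HSV).astype(int); H,S,V=[hsv[...,i] for i in range(3)]
    b=np.zeros(H.shape,np.uint8); b[175:250,275:350]=((S<70)&(V>165))[175:250,275:350]
    v,u=np.nonzero(b); p=plane(np.c_[u,v],.008,K,T)[:,:2]; p=p[p[:,0]>.56]
    s=np.linalg.lstsq(np.c_[2*p,np.ones(len(p))],(p**2).sum(1),rcond=None)[0]; print("ring",s[:2].round(4),np.sqrt(s[2]+s[:2]@s[:2]).round(4))
    m=np.zeros(H.shape,np.uint8); m[185:245,280:345]=((H>100)&(H<135)&(S>50)&(V>60)&(V<170))[185:245,280:345]
    n,L,st,_=cv2.connectedComponentsWithStats(m); i=1+np.argmax(st[1:,4]); c=max(cv2.findContours((L==i).astype(np.uint8),0,1)[0],key=cv2.contourArea)
    p=plane(cv2.convexHull(c)[:,0],.012,K,T)[:,:2]; s=np.linalg.lstsq(np.c_[2*p,np.ones(len(p))],(p**2).sum(1),rcond=None)[0]; print("floor",s[:2].round(4),np.sqrt(s[2]+s[:2]@s[:2]).round(4),st[i])
E
python3 - <<'E'
from h import *
f=np.load("top4.npz");skillet_top(*[f[k] for k in("im","K","T")])
E
```

```text
ring [ 0.5815 -0.0385] 0.0805
floor [ 0.5785 -0.0419] 0.0533 [294 194  36  41 713]
```

Call:
arm_command(plan=[[0,0.1,-0.4,0,0,0,1],[0,0,0,0,0,0,1],[0,0,0,0,0,0,1]])

```text
time: 7.35
position: [0.4643, -0.0544, 0.0218]
tool_rot: [0.464, 0.533, -0.46, 0.537]
ft_force: [-1.1, -1.7, 0.1]
grip_width: 0.0197
```

```bash
python3 - <<'E'
from h import *
go([.4630,-.0554,.0218],-1.425)
im,d,K,T=grab("top"); skillet_top(im,K,T)
E
```

```text
t 7.35 tcp [ 0.4643 -0.0544  0.0218] jaw -1.424 q [-0.36  0.69  1.98  0.01  0.47  1.06] w 0.019720841724576405 F [-1.1 -1.7  0.1]
shift now-axes cm [-0.   -0.15  0.08] after-turn axes [ 0.   -0.15  0.08] turn [ 0.    -0.    -0.008]
ring [ 0.5814 -0.0387] 0.0806
floor [ 0.5815 -0.0374] 0.052 [292 194  36  38 709]
```

The skillet is centred to within about 1.5 mm, so I'll release it and rise.

Call:
arm_command(plan=[[0,0,0,0,0,0,8.7],[0,0,0,0,0,0,8.7],[0,0,0,0,0,0,8.7],[0,0,0,0,0,0,8.7],[-2,0,0,0,0,0,8.7],[-4,0,0,0,0,0,8.7],[-5,0,0,0,0,0,8.7],[-5,0,0,0,0,0,8.7],[-4,0,0,0,0,0,8.7],[0,0,0,0,0,0,8.7]])

```text
time: 8.65
position: [0.4622, -0.0543, 0.2272]
tool_rot: [0.464, 0.535, -0.46, 0.536]
ft_force: [0.3, -0.4, -0.4]
grip_width: 0.0868
```

```bash
python3 - <<'E'
from h import *
a=-.295
for j in(a+np.pi/2,a-np.pi/2): go([.4665,-.2944,.22],j)
E
```

```text
t 8.65 tcp [ 0.4622 -0.0543  0.2272] jaw -1.424 q [-0.36  0.31  1.82  0.01  1.02  1.06] w 0.08678213113059326 F [ 0.3 -0.4 -0.4]
shift now-axes cm [ 0.65 -3.09 23.82] after-turn axes [  0.72  -7.4  -22.85] turn [-2.7    0.007 -0.005]
t 8.65 tcp [ 0.4622 -0.0543  0.2272] jaw -1.424 q [-0.36  0.31  1.82  0.01  1.02  1.06] w 0.08678213113059326 F [ 0.3 -0.4 -0.4]
shift now-axes cm [ 0.65 -3.09 23.82] after-turn axes [ 0.72  7.4  22.85] turn [ 0.442 -0.003 -0.005]
```

Call:
arm_command(plan=[[0,0,0,0.15,-0.001,-0.005,8.7],[0,0,0,0.15,0,0,8.7],[0,0,0,0.14,0,0,8.7],[0,1.4,4.5,0,0,0,8.7],[0.2,1.5,4.8,0,0,0,8.7],[0.2,1.5,4.8,0,0,0,8.7],[0.2,1.5,4.8,0,0,0,8.7],[0,1.2,4,0,0,0,8.7],[0,0,0,0,0,0,8.7],[0,0,0,0,0,0,8.7]])

```text
time: 9.9
position: [0.4518, -0.2948, 0.2051]
tool_rot: [-0.568, -0.428, 0.573, -0.408]
ft_force: [0.2, -0.3, 0.1]
grip_width: 0.0871
```

```bash
python3 - <<'E'
from h import *
go([.4665,-.2944,.22],-.295-np.pi/2)
im,d,K,T=grab("wrist"); cv2.imwrite("pics/w5.png",im); np.savez("w5.npz",im=im,d=d,K=K,T=T)
im,d,K,T=grab("top"); skillet_top(im,K,T); roll(im,K,T,(290,335,190,235))
E
```

```text
t 9.9 tcp [ 0.4518 -0.2948  0.2051] jaw -1.877 q [-0.78  0.45  1.65 -0.    1.08  1.09] w 0.08710301229656073 F [ 0.2 -0.3  0.1]
shift now-axes cm [-1.52  1.35 -0.49] after-turn axes [-1.49  1.39 -0.46] turn [-0.011 -0.011  0.026]
ring [ 0.5815 -0.0386] 0.0805
floor [ 0.5831 -0.0376] 0.0513 [292 194  35  35 699]
roll [ 0.585  -0.0481  0.03  ] ext [0.0437 0.0434 0.    ]
```

View pics/w5.png

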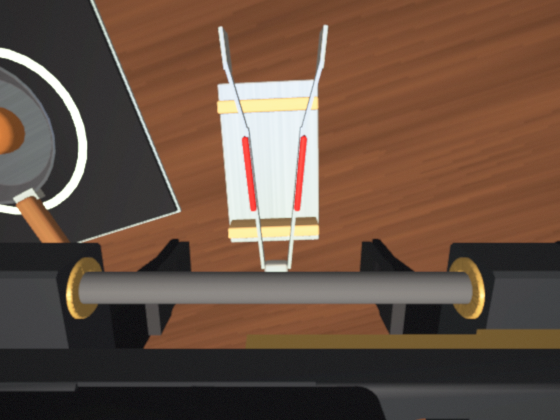

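The tongs lie on their rest nearly aligned with the tool. The red grips are at (249,173) and (300,173), and the hinge is at (276,267). I'll measure them from this view.

```bash
python3 - <<'E'
from h import *
f=np.load("w5.npz"); im,d,K,T=[f[k] for k in("im","d","K","T")]
hsv=cv2.cvtColor(im,cv2.COLOR_BGR2HSV).astype(int); H,S,V=[hsv[...,i] for i in range(3)]
m=((H<8)|(H>172))&(S>160)&(V>110); C=[];A=[]
for u0,u1 in((235,275),(280,320)):
    z=np.zeros(m.shape,bool);z[125:220,u0:u1]=m[125:220,u0:u1];v,u=np.nonzero(z)
    p=plane(np.c_[u,v],.057,K,T)[:,:2];e=np.linalg.svd(p-p.mean(0))[2][0];e*=np.sign(e[0]);a=(p-p.mean(0))@e
    c=p.mean(0)+e*(a.min()+a.max())/2;C.append(c);A.append(np.arctan2(e[1],e[0]));q=pts(np.c_[u,v],d,K,T)
    print(c.round(4),round(A[-1],3),"len",np.ptp(a).round(3),"z",np.percentile(q[:,2],[10,50,90]).round(3))
c=np.mean(C,0);s=C[0]-C[1];print("mid",c,"axis",np.mean(A),"perp axis",np.arctan2(s[1],s[0])-np.pi/2,"sep",np.hypot(*s))
go([c[0],c[1],.024],np.mean(A)-np.pi/2)
E
```

```text
[ 0.4723 -0.2752] -0.209 len 0.068 z [0.056 0.056 0.058]
[ 0.4592 -0.3197] -0.377 len 0.068 z [0.055 0.056 0.057]
mid [ 0.46576008 -0.29745032] axis -0.2932197149210366 perp axis -0.2854632168805724 sep 0.0462839920712868
t 10.0 tcp [ 0.4523 -0.2946  0.2057] jaw -1.875 q [-0.78  0.45  1.65 -0.    1.08  1.09] w 0.08704435956760126 F [-0.1  0.3 -0.3]
shift now-axes cm [18.13  1.83  0.05] after-turn axes [18.17  1.37 -0.11] turn [-0.011 -0.01   0.025]
```

Call:
arm_command(plan=[[2,1.4,-0.1,-0.011,-0.01,0.025,8.7],[3,0,0,0,0,0,8.7],[4,0,0,0,0,0,8.7],[2,0,0,0,0,0,8.7],[0,0,0,0,0,0,8.7]])

```text
time: 10.62
position: [0.4675, -0.2909, 0.0939]
tool_rot: [0.566, 0.424, -0.565, 0.425]
ft_force: [0.3, -0.0, 0.4]
grip_width: 0.0868
```

```bash
python3 -c "
from h import *
go([.4658,-.2975,.024],-.293-np.pi/2)"
```

```text
t 10.625 tcp [ 0.4675 -0.2909  0.0939] jaw -1.855 q [-0.76  0.61  1.73  0.    0.79  1.09] w 0.08683607188172737 F [ 0.3 -0.   0.4]
shift now-axes cm [6.99 0.01 0.68] after-turn axes [6.99 0.03 0.68] turn [ 0.009  0.    -0.002]
```

Call:
arm_command(plan=[[0,0,0.65,0.009,0,-0.002,8.7],[2.5,0,0,0,0,0,8.7],[2.5,0,0,0,0,0,8.7],[1.5,0,0,0,0,0,8.7],[0.3,0,0,0,0,0,8.7],[0,0,0,0,0,0,8.7]])

```text
time: 11.38
position: [0.4703, -0.301, 0.0311]
tool_rot: [0.568, 0.417, -0.567, 0.427]
ft_force: [-0.1, 0.1, 0.7]
grip_width: 0.087
```

```bash
python3 -c "
from h import *
go([.4658,-.2975,.024],-.293-np.pi/2)"
```

```text
t 11.375 tcp [ 0.4703 -0.301   0.0311] jaw -1.863 q [-0.77  0.72  1.75 -0.    0.65  1.09] w 0.08702697488189826 F [-0.1  0.1  0.7]
shift now-axes cm [ 0.7  -0.54 -0.21] after-turn axes [ 0.71 -0.53 -0.21] turn [ 0.001  0.007 -0.012]
```

Call:
arm_command(plan=[[0.7,-0.5,-0.2,0.001,0.007,-0.012,8.7],[0,0,0,0,0,0,8.7],[0,0,0,0,0,0,6.5],[0,0,0,0,0,0,5.5],[0,0,0,0,0,0,4.7],[0,0,0,0,0,0,4.7],[0,0,0,0,0,0,4.7],[0,0,0,0,0,0,4.7],[0,0,0,0,0,0,4.7],[0,0,0,0,0,0,4.7]], grip_force=25)

```text
time: 12.62
position: [0.4669, -0.2985, 0.0254]
tool_rot: [0.568, 0.421, -0.567, 0.423]
ft_force: [0.7, 0.5, -0.6]
grip_width: 0.0473
```

```bash
python3 -c "
from h import *
go([.4658,-.2975,.024],-.293-np.pi/2)"
```

```text
t 12.625 tcp [ 0.4669 -0.2985  0.0254] jaw -1.864 q [-0.77  0.73  1.75  0.    0.65  1.09] w 0.04728295342736798 F [ 0.7  0.5 -0.6]
shift now-axes cm [ 0.14 -0.13 -0.06] after-turn axes [ 0.14 -0.13 -0.06] turn [-0.     0.001 -0.003]
```

Call:
arm_command(plan=[[-1,0,0,0,0,0,4.7],[-2,0,0,0,0,0,4.7],[-3,0,0,0,0,0,4.7],[-3,0,0,0,0,0,4.7],[-3,0,0,0,0,0,4.7],[-2,0,0,0,0,0,4.7],[0,0,0,0,0,0,4.7],[0,0,0,0,0,0,4.7]])

```text
time: 13.62
position: [0.4654, -0.2967, 0.1717]
tool_rot: [0.568, 0.421, -0.567, 0.422]
ft_force: [0.3, 0.3, -1.0]
grip_width: 0.047
```

```bash
python3 - <<'E'
from h import *
im,d,K,T=grab("wrist"); cv2.imwrite("pics/w6.png",im); np.savez("w6.npz",im=im,d=d,K=K,T=T)
r=np.array([.585,-.048])
for a in(.8,.9,1.0):
    g=r-.11*np.array([np.cos(a),np.sin(a)]); print(a,g); go([g[0],g[1],.15],a-np.pi/2)
E
```

```text
0.8 [ 0.50836226 -0.12690917]
t 13.675 tcp [ 0.4654 -0.2968  0.1716] jaw -1.864 q [-0.77  0.5   1.67  0.    0.97  1.09] w 0.046922707094156475 F [ 0.3  0.9 -1.5]
shift now-axes cm [  2.16  -0.8  -17.5 ] after-turn axes [ 2.16 15.18 -8.76] turn [-1.093e+00  1.000e-03 -1.000e-03]
0.9 [ 0.5166229  -0.13416596]
t 13.675 tcp [ 0.4654 -0.2968  0.1716] jaw -1.864 q [-0.77  0.5   1.67  0.    0.97  1.09] w 0.046922707094156475 F [ 0.3  0.9 -1.5]
shift now-axes cm [  2.16   0.2  -17.05] after-turn axes [ 2.16 15.92 -6.1 ] turn [-1.193e+00  1.000e-03 -1.000e-03]
1.0 [ 0.52556675 -0.14056181]
t 13.675 tcp [ 0.4654 -0.2968  0.1716] jaw -1.864 q [-0.77  0.5   1.67  0.    0.97  1.09] w 0.046922707094156475 F [ 0.3  0.9 -1.5]
shift now-axes cm [  2.17   1.24 -16.69] after-turn axes [ 2.16 16.39 -3.38] turn [-1.293e+00  1.000e-03 -1.000e-03]
```

View pics/w6.png

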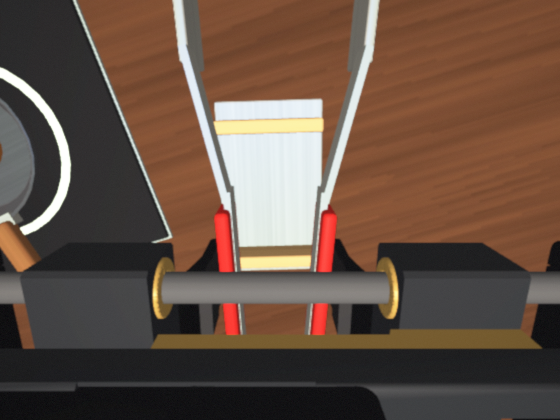

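The tongs are held symmetrically about u≈276, with the rest clear below. Next I'll check pitch and lengthwise offset, and the roll position from earlier, and then swing.

Call:
arm_command(plan=[[0,0,0,-0.06,0,0,4.7],[0,0,0,-0.12,0,0,4.7],[0,0,0,-0.12,0,0,4.7],[0,0,0,-0.12,0,0,4.7],[0,0,0,-0.12,0,0,4.7],[0,0,0,-0.12,0,0,4.7],[0,0,0,-0.12,0,0,4.7],[0,0,0,-0.12,0,0,4.7],[0,0,0,-0.12,0,0,4.7],[0,0,0,-0.12,0,0,4.7],[0,0,0,-0.06,0,0,4.7]])

```text
time: 15.05
position: [0.4586, -0.2906, 0.1569]
tool_rot: [0.222, 0.682, -0.212, 0.664]
ft_force: [-0.2, -0.0, -0.0]
grip_width: 0.0468
```

```bash
python3 - <<'E'
from h import *
f=np.load("w6.npz"); im,d,K,T=[f[k] for k in("im","d","K","T")]
X=np.array(optics.camera_info("wrist")["tool_from_camera"])
print("tool coords (cm): grip fronts L,R; arm near, arm mid L,R; tip upper")
print((pts([[223,213],[328,213],[224,235],[326,235],[211,130],[346,130],[183,30],[369,30]],d,K,X)*100).round(2))
go([.5166,-.1342,.15],.9-np.pi/2)
E
```

```text
tool coords (cm): grip fronts L,R; arm near, arm mid L,R; tip upper
[[-2.89  3.21 -2.16]
 [-2.94  3.22  2.08]
 [-3.16  2.37 -2.11]
 [-3.05  2.32  2.01]
 [-2.15  6.45 -2.61]
 [-2.43  6.46  2.73]
 [-2.17 10.08 -3.47]
 [-2.2  10.07  3.43]]
t 15.05 tcp [ 0.4586 -0.2906  0.1569] jaw -0.624 q [-0.77  0.52  1.68  0.    0.97 -0.15] w 0.046819018822782305 F [-0.2 -0.  -0. ]
shift now-axes cm [ 0.9  16.08 -4.41] after-turn axes [ 0.69 15.86 -5.18] turn [ 0.047 -0.029 -0.004]
```

Call:
arm_command(plan=[[0,0.8,-0.3,0.047,-0.029,-0.004,4.7],[0,2,-0.6,0,0,0,4.7],[0,3,-1,0,0,0,4.7],[0.2,3.5,-1.1,0,0,0,4.7],[0.2,3,-1.1,0,0,0,4.7],[0.2,2,-0.7,0,0,0,4.7],[0,0.8,-0.3,0,0,0,4.7],[0,0,0,0,0,0,4.7],[0,0,0,0,0,0,4.7]])

```text
time: 16.18
position: [0.5091, -0.1353, 0.1415]
tool_rot: [0.235, 0.673, -0.233, 0.661]
ft_force: [-0.1, -0.5, -0.2]
grip_width: 0.0469
```

```bash
python3 - <<'E'
from h import *
go([.5166,-.1342,.13],.9-np.pi/2)
im,d,K,T=grab("wrist"); cv2.imwrite("pics/w7.png",im); np.savez("w7.npz",im=im,d=d,K=K,T=T)
X=np.array(optics.camera_info("wrist")["tool_from_camera"])
E
```

```text
t 16.175 tcp [ 0.5091 -0.1353  0.1415] jaw -0.675 q [-0.47  0.52  1.74  0.    0.9   0.2 ] w 0.04687346595624984 F [-0.1 -0.5 -0.2]
shift now-axes cm [1.14 0.56 0.54] after-turn axes [1.15 0.55 0.52] turn [-0.004 -0.017  0.002]
```

View pics/w7.png

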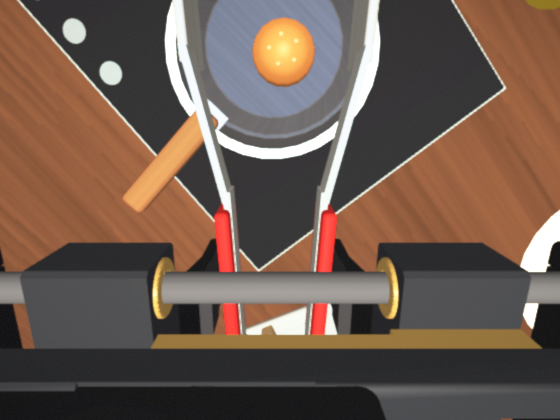

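The roll is at (283,52), between the open tips and slightly right of the tongs' centreline (u≈276). I'll measure it and descend.

```bash
python3 - <<'E'
from h import *
f=np.load("w7.npz"); im,d,K,T=[f[k] for k in("im","d","K","T")]
r=roll(im,K,T,(245,325,5,95)); a=.895; g=r[:2]-.11*np.array([np.cos(a),np.sin(a)]); print(g)
go([g[0],g[1],.029],a-np.pi/2)
E
```

```text
roll [ 0.5833 -0.048   0.03  ] ext [0.0457 0.0456 0.    ]
[ 0.51447318 -0.13386963]
t 16.225 tcp [ 0.5091 -0.1354  0.1416] jaw -0.675 q [-0.47  0.52  1.74  0.    0.9   0.2 ] w 0.04689477133114327 F [-0.3  0.4 -1.1]
shift now-axes cm [11.25  0.48  0.52] after-turn axes [11.26  0.46  0.32] turn [ 0.001 -0.017  0.002]
```

Roll agrees with the top view (0.585,-0.048). Correcting laterally, then partly down.

Call:
arm_command(plan=[[0,0.5,0.3,0.001,-0.017,0.002,4.7],[1,0,0,0,0,0,4.7],[2,0,0,0,0,0,4.7],[2,0,0,0,0,0,4.7],[1,0,0,0,0,0,4.7],[0,0,0,0,0,0,4.7],[0,0,0,0,0,0,4.7]])

```text
time: 17.1
position: [0.5153, -0.1359, 0.079]
tool_rot: [0.235, 0.666, -0.236, 0.668]
ft_force: [0.6, 0.2, -0.7]
grip_width: 0.047
```

```bash
python3 - <<'E'
from h import *
go([.5145,-.1339,.029],.895-np.pi/2)
E
```

```text
t 17.1 tcp [ 0.5153 -0.1359  0.079 ] jaw -0.679 q [-0.47  0.62  1.79 -0.    0.73  0.21] w 0.047031859216027615 F [ 0.6  0.2 -0.7]
shift now-axes cm [ 5.   0.1 -0.2] after-turn axes [ 5.    0.1  -0.19] turn [-0.004  0.003 -0.   ]
```

Call:
arm_command(plan=[[0.8,0.1,-0.2,-0.004,0.003,0,4.7],[1.5,0,0,0,0,0,4.7],[1.2,0,0,0,0,0,4.7],[0.6,0,0,0,0,0,4.7],[0,0,0,0,0,0,4.7],[0,0,0,0,0,0,4.7]])

```text
time: 17.85
position: [0.5151, -0.134, 0.0358]
tool_rot: [0.234, 0.666, -0.234, 0.668]
ft_force: [-0.4, -0.7, -0.5]
grip_width: 0.0472
```

```bash
python3 - <<'E'
from h import *
go([.5145,-.1339,.029],.895-np.pi/2)
E
```

```text
t 17.85 tcp [ 0.5151 -0.134   0.0358] jaw -0.675 q [-0.46  0.7   1.8   0.    0.63  0.21] w 0.04721475799595008 F [-0.4 -0.7 -0.5]
shift now-axes cm [ 0.68 -0.03 -0.06] after-turn axes [ 0.68 -0.03 -0.05] turn [ 0.001  0.002 -0.   ]
```

Call:
arm_command(plan=[[0.6,0,-0.05,0,0,0,4.7],[0,0,0,0,0,0,4.7],[0,0,0,0,0,0,4.3],[0,0,0,0,0,0,4],[0,0,0,0,0,0,3.8],[0,0,0,0,0,0,3.4],[0,0,0,0,0,0,2.5],[0,0,0,0,0,0,2],[0,0,0,0,0,0,2],[0,0,0,0,0,0,2]], grip_force=25)

```text
time: 19.1
position: [0.5154, -0.134, 0.0304]
tool_rot: [0.234, 0.666, -0.234, 0.669]
ft_force: [0.9, 0.0, -0.8]
grip_width: 0.0349
```

```bash
python3 - <<'E'
from h import *
go([.5145,-.1339,.029],.895-np.pi/2)
im,d,K,T=grab("wrist"); cv2.imwrite("pics/w8.png",im)
im,d,K,T=grab("top"); skillet_top(im,K,T)
E
```

```text
t 19.1 tcp [ 0.5154 -0.134   0.0304] jaw -0.675 q [-0.46  0.71  1.81  0.    0.62  0.21] w 0.034925904570908266 F [ 0.9  0.  -0.8]
shift now-axes cm [ 0.14 -0.05 -0.08] after-turn axes [ 0.14 -0.05 -0.08] turn [ 0.001  0.004 -0.001]
ring [ 0.5961 -0.0344] 0.0688
floor [ 0.5834 -0.037 ] 0.0512 [292 194  34  35 545]
```

View pics/w8.png

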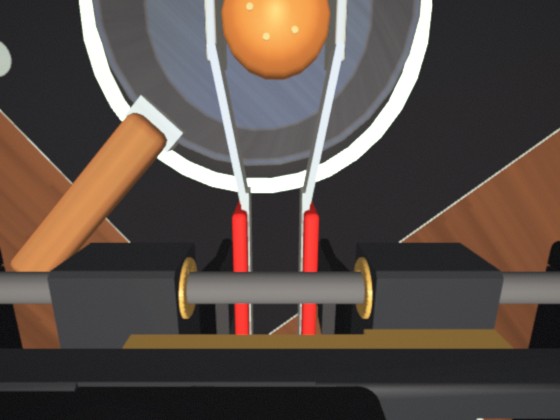

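The tips are closed on the roll, with the roll at (276,20) symmetric between them and the grips at 35 mm. The skillet hasn't moved. Now I'll lift slowly.

Call:
arm_command(plan=[[0,0,0,0,0,0,2],[-0.4,0,0,0,0,0,2],[-1,0,0,0,0,0,2],[-1.5,0,0,0,0,0,2],[-2,0,0,0,0,0,2],[-2,0,0,0,0,0,2],[-2,0,0,0,0,0,2],[-2,0,0,0,0,0,2],[-2,0,0,0,0,0,2],[-2,0,0,0,0,0,2],[-1,0,0,0,0,0,2],[0,0,0,0,0,0,2]])

```text
time: 20.7
position: [0.5143, -0.1334, 0.2036]
tool_rot: [0.233, 0.663, -0.235, 0.671]
ft_force: [0.3, -0.0, -2.5]
grip_width: 0.0349
```

Call:
arm_command(plan=[[0,0,0,0,0,0,2],[0,0,0,0,0,0,2],[0,0,0,0,0,0,2]])

```text
time: 21.08
position: [0.5129, -0.1327, 0.2019]
tool_rot: [0.234, 0.665, -0.234, 0.67]
ft_force: [-0.2, 0.9, -1.4]
grip_width: 0.0353
```

```bash
python3 - <<'E'
from h import *
go([.5154,-.134,.19],.895-np.pi/2)
im,d,K,T=grab("wrist"); s,d2,K2,T2=grab("scene")
cv2.imwrite("pics/c9.png",np.vstack([im[:150],s]))
hsv=cv2.cvtColor(s,cv2.COLOR_BGR2HSV).astype(int); m=(hsv[...,0]>8)&(hsv[...,0]<22)&(hsv[...,1]>130)&(hsv[...,2]>120)
p=pts(np.argwhere(np.ones(d2.shape))[:,::-1],d2,K2,T2).reshape(420,560,3)
q=p[m]; q=q[(q[:,2]>.07)&(np.hypot(q[:,0]-.583,q[:,1]+.048)<.05)]; print("roll pts",len(q),q.min(0),q.max(0))
E
```

```text
t 21.075 tcp [ 0.5129 -0.1327  0.2019] jaw -0.675 q [-0.46  0.42  1.7  -0.    1.01  0.21] w 0.035305402021256344 F [-0.2  0.9 -1.4]
shift now-axes cm [1.19 0.06 0.27] after-turn axes [1.19 0.06 0.27] turn [ 0.001  0.007 -0.001]
roll pts 272 [ 0.56623317 -0.06412045  0.18249782] [ 0.60711741 -0.0232789   0.2206978 ]
```

View pics/c9.png

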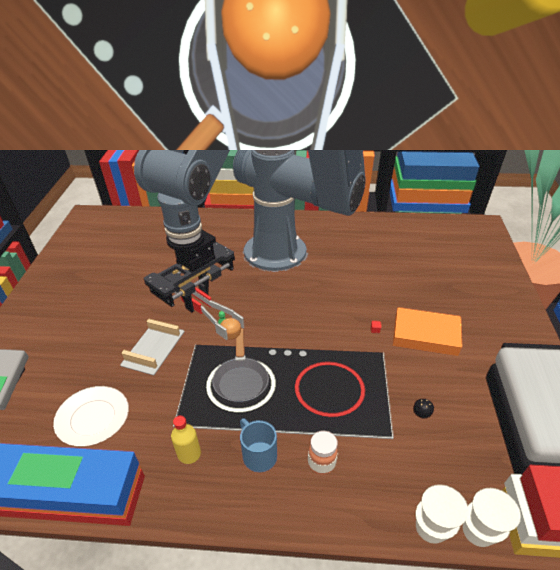

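The roll hangs between the tips at z 0.18–0.22 m, the skillet stands in the white ring, and the other objects haven't moved. I'm handing in.

```bash
python3 -c "
from h import *
print(workorder.hand_in()); o=robot.get_obs(); print(o['time'],o['grip_width'])"
```

```text
the job is handed in; nothing more can be done
None
the job is handed in; nothing more can be done
```

The job is handed in at about 21 s of the 59 s allowed. I slid the skillet along the glass by its handle into the white ring and let go. I then took the tongs from their rest, closed them on the roll at 25 N and lifted it straight up.

**Last checks:**
- **Roll:** it is between the tongs' tips. Its visible surface is at z 0.18–0.22 m, so its lowest visible point is about 17 cm above the glass. The grips measured 35 mm across, against the 36 mm expected.
- **Skillet:** it is 1–2.5 mm from the white ring's centre, depending on the view. The ring fit after I closed the tongs was wrong because the tongs were in the picture, so I used the earlier ring measurement.
- **Other objects:** in the last scene picture, the tong rest and the other objects looked as they did at the start. I judged this by eye. The pawn was partly hidden behind the tongs, so I saw it less clearly.
- **After hand-in:** no state could be read, so I did not check the final second.

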